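# Let a glass jar roll down the kitchen jar rack and catch it softly

## Robot

A 7-joint arm with a two-finger parallel gripper is mounted at the origin on the work surface. World frame = base frame: x ahead of the robot, y to its left, z up, the work surface at z = 0. Lengths are in m, angles in rad, forces in N, time in s.
With the tool pointing down it reaches from about 0.425 to 0.925 m from the base axis. Payload 6.8 kg.
Tool frame: the origin (TCP) lies at the very end of the fingers, on their centre line; the grasp point (between the pads) lies 19 mm behind it; z points along the fingers, y is the line along which they close (so a half turn about z gives the same grasp; the last joint's range is limited). The gripper opens to 85 mm and grips with 20 to 120 N. Pads are 22 mm wide; open, the fingers measure 114 mm over their backs; the gripper's body (76 mm by 85 mm) begins 54 mm behind the grasp point. The pads swing forward as they close: fully open they stand 13 mm farther back than shut.
Start: joints at [1.181, 0.477, 0.022, 1.555, -0.011, 1.109, -0.083], TCP at [0.188, -0.648, 0.231] pointing down, gripper open.
Joint ranges: [-2.96, 2.96], [-0.34, 2.1], [-1.41, 1.46], [0.24, 2.44], [-1.37, 4.51], [0.17, 1.92], [-2.96, 2.96]. Speed limits (rad/s): [2.39, 2.39, 3.14, 3.14, 3.14, 3.14, 3.14].

## Interface

Orientations are given as a rotation vector (axis times angle).
In Python, from bench import r gives the robot as it stands. The module is installed in compiled form; this text tells all that it offers.
- The arm moves only by the tool servo_tool, never from a script. Its argument "commands" is a list of rows, each a list of 7 numbers: the turn, a rotation vector about the world's x, y, z in degrees, then the shift along the world's x, y, z in mm, then the closure, from 0 (fully open) to 1 (shut). A call has 1 to 5 rows; each row is the pose to reach, as a shift and turn from the pose commanded when the call began; what a row does not reach only later rows make up. A row lasts 1/12 s, in which the tool goes at most 41.7 mm and 7.16 degrees, less where a joint would pass 70% of its speed; a pose out of reach is approached as far as the arm can. A call with a gripper value outside its range is refused whole. The fingers move at their own pace and stop on an object; "force" is the grip in N (left out, the last holds). Time passes only in rows, so rows that repeat a pose let the fingers close. It gives the time, the measured TCP pose, the force, the opening and the grip force at its end, in the units of the state.
- r.get_obs(): the state, without advancing time (a new reading comes with each control period).
- r.grab_frame(name): name is "side" or "top"; returns (picture, depth): 420x560x3 uint8, blue, green, red; 420x560 float32, m along the optical axis (not along the pixel's ray), 0 where there is no reading.
- r.camera_info(name): a dict with "vertical_fov" (degrees; the focal length in pixels is half the picture's height over the tangent of half this angle, whatever the lens; pixels are square), "cx", "cy" (the principal point, pixels), "D" ([k1, k2, p1, p2, k3] as OpenCV has them; the pictures are not rectified), "cam_to_world" (4x4, takes a point from camera to world coordinates). Camera axes: x right, y up, looking along -z (the intrinsics and any distortion apply to the point x, -y, -z); pixel columns grow to the right and rows downward; lengths in m; the calibration is good to about 2 mm. A picture is of the moment at which its call begins. camera_info takes no time and is no camera call.
- r.hand_in(): hands the job in; it is judged then, once.
The state is a dict: "clock": time; "joints": joint angles; "qvel": joint speeds; "tau": joint torques, N m; "tcp_pos": TCP position; "orientation": TCP orientation; "contact_force": force on the tool from outside, world axes, zero at the start; "moment": the same for the moment, N m; "grip_width": finger opening in m; "gripper_force": force on a finger pad.
Only numpy, scipy, OpenCV 4.12 (cv2) and the standard library are available. Lean on these libraries where they do the work, as an engineer would, in place of code of your own. Each camera call takes 0.05 s, during which the arm holds its last target. There are 200 camera calls.

## Task

Lift the rack's red-gripped gate all the way and leave it up, so that the glass jar behind it rolls freely down the sloping rack. Once it has reached the green strip, get the gripper in front of it and slow it down smoothly, without stopping it on the green, until it stands still over the blue strip; hold it there for about a second, then ease it down against the dark lip at the bottom and let go. It is glass: move along with it, brake it gradually, never let it knock against the gripper or run into the lip, and leave everything else on the worktop where it is.

Things in the scene. Friction and masses are not known exactly. Their poses are not given: they have to be found in the camera images.
- rack: Jar rack, a sloping lane. Origin at table level; y points uphill along the lane, x across, z up (turned only about z). The deck falls towards -y with slope 0.05 (0.042 to 0.058, set by screw feet); at y = 0.205 it is 68 mm above the table, whatever the slope. Side guides 108 mm apart, 20 mm high. Steel gate posts at x = +-0.071, y = 0.166 reach 85 mm above the deck.
- green_strip (a point): Middle of the green strip on the deck, y = -0.075 of the rack; the strip covers y = 0 to -0.150. The jar is over a strip when its centre is. Here the jar is slowed down: from the 0.25 to 0.35 m/s of its free roll to less than 0.2 m/s before its end, evenly, without being stopped or bounced back.
- blue_strip (a point): Middle of the blue strip on the deck, y = -0.1875 of the rack; the strip covers y = -0.150 to -0.225. Here the jar comes to a stop against the fingers and is held still.
- lane_top (a point): Point on the deck in the middle of the lane at the top end stop, y = +0.300 of the rack, 375 mm uphill of the middle of the green strip (measured level).
- lip: Dark wooden lip closing the lower end of the lane: 130 mm across, 12 mm thick, its top 20 mm above the deck, its uphill face at y = -0.270 of the rack. Origin in the middle of its underside, 10 mm below the deck, y = -0.276. Fixed to the rack. A jar resting against it has its centre at y = -0.240.
- gate (a joint): Height by which the lift gate is raised, m: 0 = closed (at the start), 0.085 = upper stop. It slides straight up with about 3.5 N of friction plus 1.5 N of weight and stays where it is left. Its blade spans the lane in front of the jar, lower edge 8 mm above the deck when closed; the jar comes free between about 0.03 and 0.065 and rolls off by itself.
- gate_grip (a point): Centre of the gate's red grip block, 26 x 26 mm, 36 mm high, sides along the rack's axes, at x = 0, y = 0.166 of the rack, 0.199 m above the table when closed. A steel strip 16 mm wide (rack x) and 6 mm thick joins it to the blade (100 mm wide, 6 mm thick, top 60 mm above the deck when closed). Pinch the block from above, fingers closing along rack x.
- jar: Glass jar of red tomatoes, white lid: cylinder 70 mm in diameter, 100 mm long, 0.5 kg nominal. Origin at its centre; x is its own axis, lying across the lane; it spins about it in rolling. Starts at rest behind the gate, centre at y = 0.205 of the rack. Once free it gains about 0.19 m/s each second (0.13 to 0.26) and would meet the lip after 445 mm at about 0.4 m/s; it does not stop by itself.
- towel_roll: Bystander: standing roll of white kitchen paper, 110 mm in diameter, 220 mm high. Origin under its centre.
- green_bottle: Bystander: green bottle with a black cap, 80 mm in diameter, 270 mm high. Origin under its centre.
- sauce_bottle: Bystander: white bottle with a blue cap, 56 mm in diameter, 170 mm high. Origin under its centre.
- mug: Bystander: blue mug, 80 mm in diameter, 90 mm high. Origin under its centre.
- bowl: Bystander: white bowl, 140 mm in diameter, 60 mm high. Origin under its centre.
- tin: Bystander: food tin with a yellow label, 74 mm in diameter, 100 mm high. Origin under its centre.
Not all that is in view belongs to the job. What is shaped like the jar but brown or pink is not meant.

How it is judged:
By the outcome, as a careful person would: the job done as asked, in the order asked, and still so for the second after the job is handed in, with the robot touching nothing.
It also fails if it takes over 38 s, if anything falls off the work surface, if the arm or the gripper's body presses on something with over 40 N, if the wrist force passes 120 N, or if a joint passes its speed limit or range.

## Working session

There is one attempt and no reset: what is moved stays moved. The work goes in short steps, Python scripts to look and compute and a tool call to move; the robot and the scene stay as the last step left them, time stands still between calls to the robot, and variables do not carry over. Pictures are saved under pics/ and viewed, at most 10 in all, crops included, and the job is handed in when it is done.

Besides the shell and the picture viewer there is one more tool, called after "Emit:" as a command line: name --pt "numbers of a row" for each row, then --argument value for the rest. servo_tool: Moves the arm, as the interface text tells. Its arguments: {"type":"object","properties":{"commands":{"type":"array"},"force":{"type":"number"}},"required":["commands"]}

```bash
mkdir -p pics; python3 - <<'E'
from bench import r
import cv2,numpy as np
for n in("side","top"):
    p,d=r.grab_frame(n);cv2.imwrite(f"pics/{n}0.png",p);np.save(f"{n}0.npy",d)
    i=r.camera_info(n);print(n,i)
print(r.get_obs())
E
```

```text
side {'vertical_fov': 50.95475657409664, 'cx': 279.53236043248296, 'cy': 203.57674535104493, 'D': array([-0.14373499,  0.        ,  0.        ,  0.        ,  0.        ]), 'cam_to_world': array([[-0.88268955,  0.22523906, -0.41246396,  0.01651764],
       [-0.46951927, -0.46051077,  0.75331367,  1.1204279 ],
       [-0.02026843,  0.85860189,  0.51224212,  0.82231385],
       [ 0.        ,  0.        ,  0.        ,  1.        ]])}
top {'vertical_fov': 48.94746187876096, 'cx': 278.6252687638043, 'cy': 207.92538396859902, 'D': array([-0.06525357,  0.        ,  0.        ,  0.        ,  0.        ]), 'cam_to_world': array([[ 0.03989765,  0.97817766, -0.20390349,  0.26642166],
       [-0.99919295,  0.04000739, -0.00358561,  0.09968151],
       [ 0.00465028,  0.20388199,  0.97898443,  1.48280273],
       [ 0.        ,  0.        ,  0.        ,  1.        ]])}
{'clock': 0.1, 'joints': array([ 1.18088946,  0.47774387,  0.02236427,  1.55631685, -0.011509  ,
        1.10927217, -0.08308933]), 'qvel': array([ 0.00229604, -0.00207427,  0.00076811, -0.00370592,  0.00026971,
        0.00158522, -0.00133059]), 'tau': array([ 3.76335447e-03, -5.97768223e+01,  1.61307558e+00, -2.81959713e+01,
        1.27456791e-02,  5.02108742e-03,  1.30801379e-05]), 'tcp_pos': array([ 0.18755179, -0.64789171,  0.2304207 ]), 'orientation': array([-3.10889709e+00, -4.40988924e-01,  5.39643908e-04]), 'contact_force': array([-0.15170369, -0.54713231,  0.61588235]), 'moment': array([-0.00628979, -0.01450435,  0.03732075]), 'gripper_force': 0.0, 'grip_width': 0.08556917549360558}
```

View pics/side0.png

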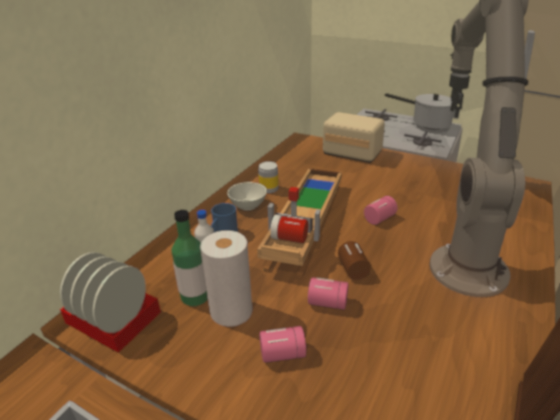

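View pics/top0.png

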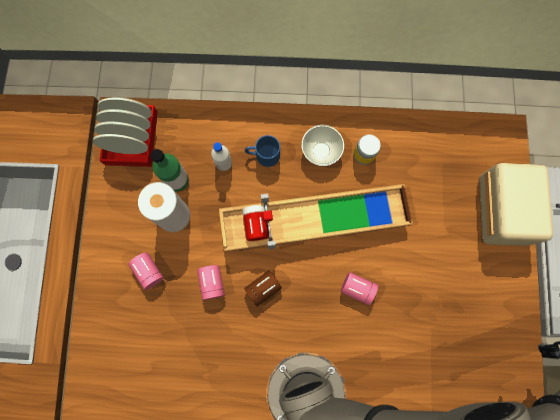

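The side view shows the closed gate with its red grip at about (295,193) and the jar at (290,230). The top view shows the lane running right, which is world -y, with the green strip at about (343,215), the blue strip at (378,210), the lip at (405,205), the grip at (267,215) and the jar at (255,225).

```bash
cat > h.py <<'E'
import cv2,numpy as np
from bench import r
def pts(n,d,m):
    i=r.camera_info(n);v,u=np.nonzero(m&(d>0));z=d[v,u]
    f=210/np.tan(np.radians(i["vertical_fov"]/2))
    K=np.array([[f,0,i["cx"]],[0,f,i["cy"]],[0,0,1]])
    q=cv2.undistortPoints(np.c_[u,v].astype(float)[:,None],K,i["D"])[:,0]
    P=np.c_[q[:,0]*z,-q[:,1]*z,-z,np.ones(len(z))]
    return (P@i["cam_to_world"].T)[:,:3]
def hsv(p): return cv2.cvtColor(p,cv2.COLOR_BGR2HSV)
E
python3 - <<'E'
from h import *
from scipy.spatial.transform import Rotation as R
er=lambda m:cv2.erode(m.astype(np.uint8),np.ones((3,3)))>0
for n in("top","side"):
    p=cv2.imread(f"pics/{n}0.png");d=np.load(f"{n}0.npy");h=hsv(p)
    H,S,V=cv2.split(h);S=S>120
    def box(m,x0,x1,y0,y1):
        k=np.zeros_like(m);k[y0:y1,x0:x1]=1;return m&k
    B=dict(top=(215,415,180,252),side=(262,345,165,255))[n]
    for nm,lo,hi in(("green",50,75),("blue",105,130),("red",0,4)):
        m=box((H>=lo)&(H<=hi)&S&(V>50),*B)
        P=pts(n,d,er(m) if nm!="red" else m)
        if nm=="red":
            g=P[P[:,2]>.155]; j=P[(P[:,2]<.15)]
            for a,Q in(("grip",g),("jar",j)):
                if len(Q): print(n,a,len(Q),Q.mean(0).round(4),Q.min(0).round(4),Q.max(0).round(4))
            t=g[g[:,2]>.205]
            if len(t):print(' griptop',len(t),t.mean(0),np.median(t[:,2]))
        else:
            Q=pts(n,d,m);rc=cv2.minAreaRect(Q[:,:2].astype(np.float32))
            c,_,vt=np.linalg.svd(P-P.mean(0),full_matrices=False);nn=vt[2]/vt[2][2]
            print(n,nm,len(P),P.mean(0).round(4),"normal",nn.round(4),"rect",rc, "resid",(( P-P.mean(0))@vt[2]).std())
    if n=="top":
        m=box(np.isin(H,range(48,132))&S&(V>50),300,400,185,235)
        P=pts(n,d,er(m));c,_,vt=np.linalg.svd(P-P.mean(0),full_matrices=False);nn=vt[2]/vt[2][2];print("deck",P.mean(0),nn,np.hypot(*nn[:2]))
E
```

```text
top green 1308 [ 0.5555 -0.1001  0.0536] normal [ 0.0116 -0.0517  1.    ] rect ((0.5557690262794495, -0.099848672747612), (0.10421673953533173, 0.14896826446056366), 10.90159797668457) resid 0.0029053809888994813
top blue 580 [ 0.5766 -0.2106  0.0476] normal [ 0.017  -0.0604  1.    ] rect ((0.5772180557250977, -0.21048732101917267), (0.10428831726312637, 0.07384078949689865), 10.53786563873291) resid 0.0028391849316629506
top grip 87 [0.5077 0.1358 0.2146] [0.4957 0.1244 0.1897] [0.5207 0.1476 0.2223]
top jar 527 [0.4896 0.171  0.1292] [0.4521 0.1332 0.0762] [0.5345 0.2079 0.1458]
 griptop 80 [0.50855402 0.13579952 0.21618272] 0.21652437206465114
deck [ 0.56199541 -0.13550241  0.05168642] [ 0.01283154 -0.05192764  1.        ] 0.05348951689128953
side green 349 [ 0.5548 -0.0975  0.0526] normal [ 0.0084 -0.0605  1.    ] rect ((0.5576053857803345, -0.10014605522155762), (0.09245762228965759, 0.14352093636989594), 10.68607234954834) resid 0.0015809068730889932
side blue 93 [ 0.5762 -0.2055  0.0466] normal [ 0.0248 -0.0938  1.    ] rect ((0.5776436924934387, -0.2067537158727646), (0.0884760320186615, 0.07240273058414459), 10.415750503540039) resid 0.001531904848693681
side grip 87 [0.5053 0.1466 0.2047] [0.4944 0.1323 0.1844] [0.5158 0.1529 0.218 ]
side jar 523 [0.488  0.1935 0.122 ] [0.4504 0.151  0.0887] [0.5302 0.2156 0.1398]
 griptop 45 [0.50591491 0.14497798 0.21322383] 0.21425264876275152
```

Emit:
servo_tool --pt "0 0 5.65 23 30 5 0.4" --pt "0 0 11.3 46 60 10 0.4" --pt "0 0 16.95 69 90 15 0.4" --pt "0 0 22.6 92 120 20 0.4" --pt "0 0 28.25 115 150 25 0.4" --force 40

```text
clock: 0.52
tcp_pos: [0.3033, -0.4966, 0.2561]
orientation: [-2.905, -1.194, 0.0]
contact_force: [1.3, -0.7, -0.6]
grip_width: 0.0514
gripper_force: 0.0
```

Emit:
servo_tool --pt "0 0 5.65 23 30 5 0.4" --pt "0 0 11.3 46 60 10 0.4" --pt "0 0 16.95 69 90 15 0.4" --pt "0 0 22.6 92 120 20 0.4" --pt "0 0 28.25 115 150 25 0.4"

```text
clock: 0.93
tcp_pos: [0.4182, -0.3466, 0.2814]
orientation: [-2.526, -1.867, 0.0]
contact_force: [1.0, -1.0, -0.1]
grip_width: 0.0513
gripper_force: 0.0
```

Emit:
servo_tool --pt "0 0 5.65 23 30 5 0.4" --pt "0 0 11.3 46 60 10 0.4" --pt "0 0 16.95 69 90 15 0.4" --pt "0 0 22.6 92 120 20 0.4" --pt "0 0 28.25 115 150 25 0.4"

```text
clock: 1.35
tcp_pos: [0.5332, -0.1968, 0.3063]
orientation: [-1.995, -2.427, 0.001]
contact_force: [1.3, 0.3, 0.3]
grip_width: 0.0513
gripper_force: 0.0
```

Emit:
servo_tool --pt "0 0 0 -2 35 0 0.4" --pt "0 0 0 -5 72 0 0.4" --pt "0 0 0 -8 110 0 0.4" --pt "0 0 0 -10 148 0 0.4" --pt "0 0 0 -13 185 0 0.4"

```text
clock: 1.77
tcp_pos: [0.5191, -0.0116, 0.306]
orientation: [-2.0, -2.422, 0.0]
contact_force: [1.7, 0.1, -0.8]
grip_width: 0.0513
gripper_force: 0.0
```

Emit:
servo_tool --pt "0 0 0 -3 37 0 0.4" --pt "0 0 0 -6 74 0 0.4" --pt "0 0 0 -9 111 0 0.4" --pt "0 0 0 -11 138 0 0.4" --pt "0 0 0 -11 148 0 0.4"

```text
clock: 2.18
tcp_pos: [0.5072, 0.1398, 0.3065]
orientation: [-1.992, -2.428, -0.002]
contact_force: [0.2, 0.6, 1.1]
grip_width: 0.0516
gripper_force: 0.0
```

```bash
python3 - <<'E'
from h import *
o=r.get_obs();print(o["clock"],o["tcp_pos"],o["joints"])
p,d=r.grab_frame("side");cv2.imwrite("pics/side1.png",cv2.resize(p[90:260,240:400],None,fx=3,fy=3))
E
```

```text
2.1833 [0.50720728 0.13979593 0.30646203] [ 0.20633959  0.23106758 -0.69211966  1.77857853  0.15627998  1.18739495
 -0.33463053]
```

View pics/side1.png

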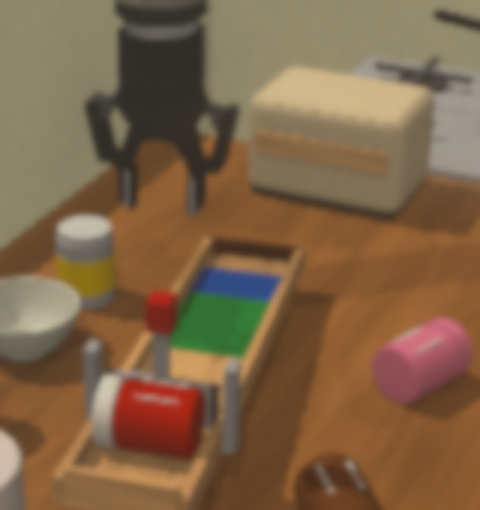

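The gripper stands above the red grip, with the fingers at about (127,190) and (193,195) on either side of the grip at (162,312). The jar sits behind the closed gate. Next I descend and close.

Emit:
servo_tool --pt "0 0 0 1 -2 -35 0.4" --pt "0 0 0 2 -3 -70 0.4" --pt "0 0 0 2 -3 -105 0.4" --pt "0 0 0 2 -3 -123 0.4" --pt "0 0 0 2 -3 -123 0.4"

```text
clock: 2.65
tcp_pos: [0.5081, 0.1283, 0.1788]
orientation: [-2.0, -2.417, 0.012]
contact_force: [-1.3, -0.3, -0.3]
grip_width: 0.0515
gripper_force: 0.0
```

Emit:
servo_tool --pt "0 0 0 0 0 0 0.8" --pt "0 0 0 0 0 0 0.8" --pt "0 0 0 0 0 0 0.8" --pt "0 0 0 0 0 0 0.8" --force 40

```text
clock: 2.98
tcp_pos: [0.5112, 0.1311, 0.1849]
orientation: [2.0, 2.42, 0.001]
contact_force: [-3.9, -3.4, 4.7]
grip_width: 0.0255
gripper_force: 41.0
```

```bash
cat >> h.py <<'E'
U=np.array([-np.sin(np.radians(10.9)),np.cos(np.radians(10.9))]);O=np.array([.5416,-.0262])
def jar(n="side",save=None):
    t=r.get_obs()["clock"];p,d=r.grab_frame(n)
    if save: cv2.imwrite(save,p)
    H,S,V=cv2.split(hsv(p));m=((H<=4)|(H>=178))&(S>120)&(V>50)
    P=pts(n,d,m);a=(P[:,:2]-O)@U;b=(P[:,:2]-O)@np.array([U[1],-U[0]])
    k=(abs(b)<.055)&(a>-.29)&(a<.25)&(P[:,2]>.06)&(P[:,2]<.145)
    a,z=a[k],P[k,2]
    # circle fit, radius 35 mm, centre height from deck
    from scipy.optimize import least_squares
    f=lambda c:np.hypot(a-c[0],z-(.068+.035+.053*(c[0]-.205)+c[1]))-.035
    s=least_squares(f,[a.mean()-.01,0],loss="soft_l1",f_scale=.003)
    print(n,"t",round(t,3),"n",k.sum(),"y",s.x[0].round(4),"dz",s.x[1].round(4),"amax",np.percentile(a,98).round(4),"bmean",b[k].mean().round(4))
E
python3 - <<'E'
from h import *
jar();jar("top");g=r.get_obs();print(g["clock"],g["tcp_pos"],g["grip_width"],g["gripper_force"],g["contact_force"],(g["tcp_pos"][:2]-O)@U)
E
```

```text
side t 2.983 n 540 y 0.2039 dz -0.0011 amax 0.2412 bmean -0.0111
top t 3.033 n 463 y 0.2035 dz -0.0 amax 0.2346 bmean -0.0165
3.0833 [0.51119085 0.13106289 0.18482886] 0.02534589419430049 41.14230215549469 [-4.79639452 -2.62798509  6.49244773] 0.16017590127347048
```

Emit:
servo_tool --pt "0 0 0 0 0 18 0.8" --pt "0 0 0 0 0 45 0.8" --pt "0 0 0 0 0 72 0.8" --pt "0 0 0 0 0 86 0.8" --pt "0 0 0 0 0 87 0.8"

```text
clock: 3.5
tcp_pos: [0.5112, 0.1306, 0.2717]
orientation: [2.001, 2.42, 0.001]
contact_force: [0.9, -1.9, -3.4]
grip_width: 0.0254
gripper_force: 52.8
```

```bash
python3 - <<'E'
from h import *
g=r.get_obs();print(g["clock"],g["tcp_pos"],g["grip_width"],g["gripper_force"],g["contact_force"]);jar()
g=r.get_obs();print(g["clock"],g["tcp_pos"],g["contact_force"])
E
```

```text
3.5 [0.5112151  0.13062358 0.27171593] 0.025440388115896294 52.7718847990036 [ 0.91497277 -1.86771463 -3.35240784]
side t 3.5 n 515 y 0.1925 dz -0.0008 amax 0.23 bmean -0.0113
3.55 [0.51123377 0.13066024 0.27154   ] [-1.13879144 -3.62092821  1.70686274]
```

Emit:
servo_tool --pt "0 0 0 0 0 0 0.5" --pt "0 0 0 1 -4 0 0.5" --pt "0 0 0 4 -20 0 0.5" --pt "0 0 0 9 -47 -8 0.5" --pt "0 0 0 15 -79 -26 0.5"

```text
clock: 3.97
tcp_pos: [0.5276, 0.0546, 0.2465]
orientation: [1.993, 2.424, 0.009]
contact_force: [0.5, -1.0, 0.7]
grip_width: 0.0423
gripper_force: 0.0
```

Emit:
servo_tool --pt "0 0 0 6 -32 -24 0.5" --pt "0 0 0 12 -65 -48 0.5" --pt "0 0 0 19 -97 -74 0.5" --pt "0 0 0 24 -127 -102 0.5" --pt "0 0 0 28 -144 -130 0.5"

```text
clock: 4.38
tcp_pos: [0.5545, -0.0957, 0.1132]
orientation: [2.004, 2.417, -0.0]
contact_force: [-0.3, 0.2, 0.1]
grip_width: 0.0429
gripper_force: 0.0
```

```bash
cat > s.py <<'E'
from h import *
def st():
    g=r.get_obs();p=g["tcp_pos"];e=p[:2]-O
    print(g["clock"],p.round(4),"rack y",(e@U).round(4),"x",(e@[U[1],-U[0]]).round(4),"F",g["contact_force"].round(1),"w",g["grip_width"].round(4),"qv",abs(g["qvel"]).max().round(2))
E
python3 -c "
from s import *
st();jar(save='pics/side2.png');st()"
```

```text
Traceback (most recent call last):
  File "s.py", line 4, in st
    print(g["clock"],p.round(4),"rack y",(e@U).round(4),"x",(e@[U[1],-U[0]]).round(4),"F",g["contact_force"].round(1),"w",g["grip_width"].round(4),"qv",abs(g["qvel"]).max().round(2))
                                                                                                                          ^^^^^^^^^^^^^^^^^^^^^
AttributeError: 'float' object has no attribute 'round'
```

```bash
sed -i 's/g\["grip_width"\].round(4)/g["grip_width"]/' s.py
python3 -c "
from s import *
st();jar(save='pics/side2.png');st()"
```

```text
4.3833 [ 0.5545 -0.0957  0.1132] rack y -0.0707 x -0.0005 F [-0.3  0.2  0.1] w 0.04288208159514409 qv 0.56
side t 4.383 n 94 y 0.0236 dz -0.0014 amax 0.0618 bmean -0.0369
4.4333 [ 0.5514 -0.0985  0.1075] rack y -0.0729 x -0.004 F [-0.3 -2.4 -3.7] w 0.04255367480199731 qv 0.12
```

Emit:
servo_tool --pt "0 0 0 2 -9 -18 0.5" --pt "0 0 0 6 -30 -36 0.5"

```text
clock: 4.6
tcp_pos: [0.5607, -0.1186, 0.078]
orientation: [-1.996, -2.426, -0.005]
contact_force: [1.0, -0.2, 0.5]
grip_width: 0.0428
gripper_force: 0.0
```

```bash
python3 -c "
from s import *
st();print(r.get_obs()['qvel'])"
```

```text
4.6 [ 0.5607 -0.1186  0.078 ] rack y -0.0944 x 0.0013 F [ 1.  -0.2  0.5] w 0.042756487612827056 qv 0.43
[ 0.24624393  0.42533686  0.22573451 -0.12368371  0.24024505 -0.29089675
  0.30099689]
```

Emit:
servo_tool --pt "0 0 0 5 -27.5 -6 0.5" --pt "0 0 0 10 -52 -8 0.5"

```text
clock: 4.77
tcp_pos: [0.5693, -0.1738, 0.0687]
orientation: [-1.997, -2.422, 0.001]
contact_force: [0.6, -0.8, 0.6]
grip_width: 0.0426
gripper_force: 0.0
```

```bash
python3 -c "
from s import *
st();print(r.get_obs()['moment'])"
```

```text
4.7667 [ 0.5693 -0.1738  0.0687] rack y -0.1501 x -0.0007 F [ 0.6 -0.8  0.6] w 0.042625296772713844 qv 0.49
[-0.05724352  0.00573424 -0.00010992]
```

Emit:
servo_tool --pt "0 0 0 4 -19.5 0 0.5" --pt "0 0 0 7 -35 0 0.5" --pt "0 0 0 9 -47.5 0 0.5"

```text
clock: 5.02
tcp_pos: [0.5794, -0.2225, 0.0702]
orientation: [2.001, 2.421, 0.001]
contact_force: [-0.3, -0.0, -0.1]
grip_width: 0.0422
gripper_force: 0.3
```

```bash
python3 -c "
from s import *
st();print(r.get_obs()['moment'])"
```

```text
5.0167 [ 0.5794 -0.2225  0.0702] rack y -0.1999 x 0.0 F [-0.3 -0.  -0.1] w 0.04218118958564439 qv 0.24
[-0.0965103  -0.02121997 -0.01521456]
```

Emit:
servo_tool --pt "0 0 0 2 -10 0 0.5" --pt "0 0 0 3.5 -17.5 0 0.5" --pt "0 0 0 4.5 -23.5 0 0.5" --pt "0 0 0 5.3 -27.5 0 0.5" --pt "0 0 0 5.7 -29.5 0 0.5"

```text
clock: 5.43
tcp_pos: [0.5846, -0.2504, 0.0704]
orientation: [2.0, 2.423, 0.0]
contact_force: [-0.3, 0.0, 0.2]
grip_width: 0.0426
gripper_force: 0.0
```

```bash
python3 -c "
from s import *
st();jar(save='pics/side3.png');jar('top',save='pics/top3.png');st();jar()
p=cv2.imread('pics/side3.png');cv2.imwrite('pics/s3c.png',cv2.resize(p[110:270,240:380],None,fx=4,fy=3.7))"
```

```text
5.4333 [ 0.5846 -0.2504  0.0704] rack y -0.2283 x -0.0002 F [-0.3  0.   0.2] w 0.04260652507199303 qv 0.03
side t 5.433 n 275 y -0.1835 dz -0.0009 amax -0.1445 bmean -0.0121
top t 5.483 n 548 y -0.1839 dz -0.0008 amax -0.1492 bmean -0.0124
5.5333 [ 0.5846 -0.2504  0.0704] rack y -0.2282 x -0.0002 F [-1.3 -1.8  1.6] w 0.0428301333917373 qv 0.01
side t 5.533 n 278 y -0.1832 dz -0.0014 amax -0.1457 bmean -0.012
```

View pics/s3c.png

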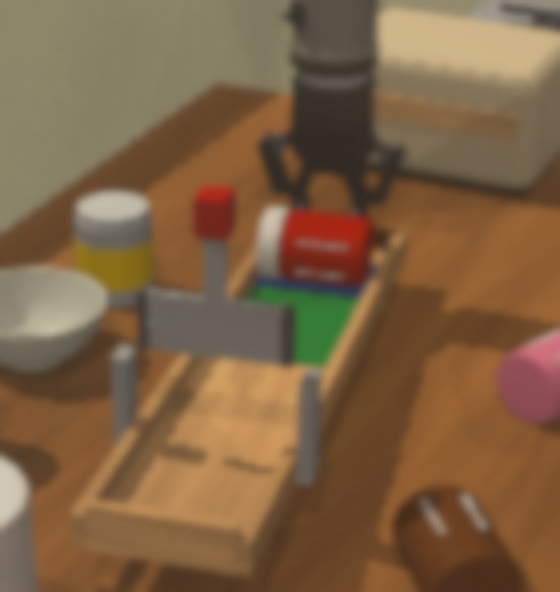

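The crop shows the gate up, with its grip at about (215,212). The jar at (320,247) stands on the blue strip against the fingers. I hold it there for a second, then ease it down.

Emit:
servo_tool --pt "0 0 0 0 0 0 0.5" --pt "0 0 0 0 0 0 0.5" --pt "0 0 0 0 0 0 0.5" --pt "0 0 0 0 0 0 0.5" --pt "0 0 0 0 0 0 0.5"

```text
clock: 6.0
tcp_pos: [0.5846, -0.2503, 0.0705]
orientation: [2.0, 2.422, 0.0]
contact_force: [0.2, -2.0, 2.0]
grip_width: 0.0428
gripper_force: 0.9
```

Emit:
servo_tool --pt "0 0 0 0 0 0 0.5" --pt "0 0 0 0 0 0 0.5" --pt "0 0 0 0 0 0 0.5" --pt "0 0 0 0 0 0 0.5" --pt "0 0 0 0 0 0 0.5"

```text
clock: 6.42
tcp_pos: [0.5845, -0.2504, 0.0704]
orientation: [2.0, 2.422, 0.0]
contact_force: [0.3, -1.6, 1.7]
grip_width: 0.0424
gripper_force: 1.0
```

Emit:
servo_tool --pt "0 0 0 0.2 -1 0 0.5" --pt "0 0 0 0.6 -3 0 0.5" --pt "0 0 0 1.1 -6 0 0.5" --pt "0 0 0 1.7 -9 0 0.5" --pt "0 0 0 2.3 -12 0 0.5"

```text
clock: 6.83
tcp_pos: [0.5866, -0.2626, 0.0701]
orientation: [-2.0, -2.422, 0.0]
contact_force: [0.4, -0.6, -0.2]
grip_width: 0.0427
gripper_force: 0.0
```

Emit:
servo_tool --pt "0 0 0 0.6 -3 0 0.5" --pt "0 0 0 1.1 -6 0 0.5" --pt "0 0 0 1.7 -9 0 0.5" --pt "0 0 0 2.3 -12 0 0.5" --pt "0 0 0 2.9 -15 0 0.5"

```text
clock: 7.25
tcp_pos: [0.5897, -0.2777, 0.0703]
orientation: [-2.001, -2.422, -0.0]
contact_force: [0.1, 0.5, 0.1]
grip_width: 0.0432
gripper_force: 0.1
```

Emit:
servo_tool --pt "0 0 0 0.6 -3 0 0.5" --pt "0 0 0 1.1 -6 0 0.5" --pt "0 0 0 1.7 -9 0 0.5" --pt "0 0 0 2.1 -11 0 0.5" --pt "0 0 0 2.5 -13 0 0.5"

```text
clock: 7.67
tcp_pos: [0.5922, -0.2906, 0.0703]
orientation: [-2.001, -2.422, -0.0]
contact_force: [-0.4, 0.4, -0.4]
grip_width: 0.0424
gripper_force: 0.1
```

```bash
python3 -c "
from s import *
st();jar();jar('top');st()"
```

```text
7.6667 [ 0.5922 -0.2906  0.0703] rack y -0.2692 x -0.0004 F [-0.4  0.4 -0.4] w 0.04239287118251013 qv 0.04
side t 7.667 n 284 y -0.2236 dz -0.0012 amax -0.1854 bmean -0.0114
top t 7.717 n 526 y -0.2256 dz -0.0005 amax -0.1906 bmean -0.0122
7.7667 [ 0.5922 -0.291   0.0703] rack y -0.2696 x -0.0004 F [-0.8 -1.6  0.6] w 0.04271898804169683 qv 0.01
```

Emit:
servo_tool --pt "0 0 0 0.2 -1 0 0.5" --pt "0 0 0 0.6 -3 0 0.5" --pt "0 0 0 0.9 -5 0 0.5" --pt "0 0 0 1.3 -7 0 0.5" --pt "0 0 0 1.7 -9 0 0.5"

```text
clock: 8.18
tcp_pos: [0.5938, -0.2996, 0.0703]
orientation: [-2.0, -2.422, 0.0]
contact_force: [-0.4, -0.8, 0.4]
grip_width: 0.0425
gripper_force: 0.0
```

Emit:
servo_tool --pt "0 0 0 0.2 -1 0 0.5" --pt "0 0 0 0.4 -2 0 0.5" --pt "0 0 0 0.6 -3 0 0.5" --pt "0 0 0 0.8 -4 0 0.5" --pt "0 0 0 0.9 -5 0 0.5"

```text
clock: 8.6
tcp_pos: [0.5947, -0.3044, 0.0703]
orientation: [-2.0, -2.422, -0.0]
contact_force: [0.3, -0.1, -0.7]
grip_width: 0.0429
gripper_force: 0.1
```

Emit:
servo_tool --pt "0 0 0 0.2 -1 0 0.5" --pt "0 0 0 0.4 -2 0 0.5" --pt "0 0 0 0.6 -3 0 0.5" --pt "0 0 0 0.8 -4 0 0.5" --pt "0 0 0 0.9 -5 0 0.5"

```text
clock: 9.02
tcp_pos: [0.5956, -0.3095, 0.0703]
orientation: [-2.001, -2.422, -0.0]
contact_force: [0.7, -0.5, 0.6]
grip_width: 0.043
gripper_force: 0.0
```

```bash
python3 -c "
from s import *
st();jar();jar('top');st()"
```

```text
9.0167 [ 0.5956 -0.3095  0.0703] rack y -0.2884 x -0.0005 F [ 0.7 -0.5  0.6] w 0.042986334110744935 qv 0.02
side t 9.017 n 318 y -0.2397 dz -0.0019 amax -0.1997 bmean -0.0121
top t 9.067 n 508 y -0.241 dz -0.0007 amax -0.206 bmean -0.0124
9.1167 [ 0.5956 -0.3097  0.0703] rack y -0.2886 x -0.0006 F [-0.8 -0.7 -0. ] w 0.042937053389863596 qv 0.0
```

Emit:
servo_tool --pt "0 0 0 0.4 -2 0 0.5" --pt "0 0 0 1 -5 0 0.5" --pt "0 0 0 2 -9 2 0.5" --pt "0 0 0 3 -14 8 0.5" --pt "0 0 0 4 -20 20 0.5"

```text
clock: 9.53
tcp_pos: [0.5988, -0.3295, 0.0897]
orientation: [-1.999, -2.421, 0.001]
contact_force: [0.4, -0.9, 0.5]
grip_width: 0.043
gripper_force: 0.0
```

Emit:
servo_tool --pt "0 0 0 1 -5 20 0.5" --pt "0 0 0 2 -10 45 0.5" --pt "0 0 0 3 -15 75 0.5" --pt "0 0 0 3 -18 100 0.5" --pt "0 0 0 3 -20 110 0.5"

```text
clock: 9.95
tcp_pos: [0.6047, -0.3513, 0.2062]
orientation: [1.997, 2.416, 0.003]
contact_force: [-0.3, -0.8, -0.0]
grip_width: 0.0431
gripper_force: 0.0
```

```bash
python3 -c "
from s import *
st();jar();jar('top',save='pics/top4.png');jar()
p,d=r.grab_frame('side');H,S,V=cv2.split(hsv(p));P=pts('side',d,((H<=4)|(H>=178))&(S>120)&(V>50))
k=P[(P[:,2]>.24)&(abs(P[:,1]-.137)<.04)&(abs(P[:,0]-.51)<.04)];print('grip',len(k),k[:,2].min(),k[:,2].max())"
```

```text
9.95 [ 0.6047 -0.3513  0.2062] rack y -0.3311 x 0.0004 F [-0.3 -0.8 -0. ] w 0.04309644652779611 qv 0.17
side t 9.95 n 291 y -0.2396 dz -0.0018 amax -0.2003 bmean -0.0114
top t 10.0 n 518 y -0.2408 dz -0.0006 amax -0.2061 bmean -0.0127
side t 10.05 n 285 y -0.2397 dz -0.0013 amax -0.2014 bmean -0.0116
grip 97 0.266681322828497 0.3023605915775086
```

View pics/top4.png

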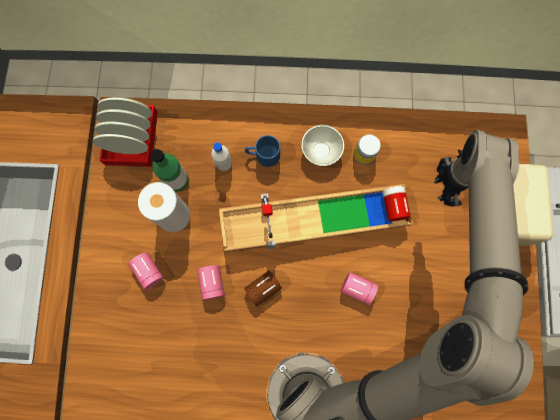

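The jar rests against the lip at about (397,205). The gate is up: its grip spans z 0.267 to 0.302, matching the upper stop. The gripper at (450,185) is clear, and the bystanders have not moved.

```bash
python3 -c "
from bench import r
print(r.hand_in())"
```

```text
the job is handed in; nothing more can be done
None
```

The job is handed in at about 10 s of the 38 s allowed: the gate is fully up, and the jar was slowed over the green, held about a second on the blue, then eased to rest against the lip with the gripper clear; contact forces at my checks stayed small, though I have no direct reading of the first touch.

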